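# Test the worktop safety switch and set it again

### The job

Two grey sloping switch boxes are screwed to the worktop. On the one with a square test button, press the button gently until its lever drops, let go of the button, then push the lever back up until it latches and stays up by itself. Do not force the button or the lever, leave the lever of the other box up, and do not disturb the other things on the worktop.

Things in the scene. Friction and masses are not known exactly. Their poses are not given: they have to be found in the camera images.
- safety_switch: the fixed grey box with the test button: a wedge 120 mm deep, 130 wide, 35 high in front and 91 at the back, its face sloping up 25 degrees from front to back. A lever stands at y = +28 mm, a square white button at y = -32 mm, both half-way up the face. It stands left or right. Origin: centre of the underside; x to its back (up the slope), y to its left seen from the front, z up
- button_seat (a point): the point of the sloping face where the axis of the square test button comes out (the axes are the box's). The button is a white post 15 x 15 mm square to the face; its top stands 14 to 26 mm proud of the face along the face's normal, different each time. It presses straight in along the normal (25 degrees from vertical, down and to the back)
- button (a joint): how far the test button is pressed in (m): 0 out, hard stop at 0.0095. Its spring gives 1.2 N at first and 1 N more per mm (10.7 N at the stop). It releases the lever somewhere between 3 and 8 mm; the depth differs each time and cannot be seen
- lever_tip (a point): middle of the free end of the black lever, 26 mm wide and 9 to 11 mm thick, 48 mm from its hinge. The hinge runs along the box's y axis at x = 2 mm, y = 28 mm, z = 59 mm in the box's frame. The point moves with the lever
- lever (a joint): lever angle (rad): about 0 up and latched (leaning 10 degrees to the back), 0.85 dropped (leaning 39 degrees to the front). A spring drives it down (0.08 N m up, 0.05 down). Only the button releases it. On the way up it rides over the latch (up to 0.2 N m), catches a little beyond 0, and settles back on the latch when let go; hard stop at -0.15
- isolator: the other grey box, fixed: same housing and frame, but its lever is 14 mm wide and it has a flat round lens in place of the button
- isolator_lever (a joint): angle of the other box's lever (rad): 0 up, as it stands at the start; it stays where it is pushed; 0.85 down
- spice_jar: spice jar, 41 mm across, 105 mm high, standing between the boxes; origin at the centre of its underside
- mug: spotted mug, 78 x 114 x 93 mm high, on the left; origin at the centre of its underside
- egg_timer: round kitchen timer, 64 mm across, 53 mm high, behind the boxes; origin at the centre of its underside
- shaker: wooden pepper mill, 58 mm across, 170 mm high, on the right; origin at the centre of its underside
There are look-alikes about, which are no part of the job. Leave any pink or red look-alike of the safety_switch alone.

How it is judged:
By the outcome, as a careful person would: the job done as asked, in the order asked, and still so for the second after the job is handed in, with the robot touching nothing.
It also fails if it takes over 40 s, if anything falls off the work surface, if the arm or the gripper's body presses on something with over 40 N, if the wrist force passes 120 N, or if a joint passes its speed limit or range.

### The arm

A 6-joint arm with a two-finger parallel gripper is mounted at the origin on the work surface; the furniture and walls round the work are solid. World frame = base frame: x ahead of the robot, y to its left, z up, the work surface at z = 0. Lengths are in m, angles in rad, forces in N, time in s.
With the tool pointing down it reaches from about 0.4 to 0.825 m from the base axis. Payload 7 kg.
Tool frame: the origin (TCP) lies at the very end of the fingers, on their centre line; the grasp point (between the pads) lies 19 mm behind it (arm.grip_point_offset is the distance from the TCP to the grasp point, in m); z points along the fingers, y is the line along which they close (so a half turn about z gives the same grasp; the last joint's range is limited). The gripper opens to 88 mm and grips with 3 to 60 N. Pads are 19 mm wide; open, the fingers measure 130 mm over their backs; the gripper's body (78 mm by 193 mm) begins 47 mm behind the grasp point.
Start: joints at [1.414, 0.359, 0.012, 0, -1.224, -0.288], TCP at [0.29, 0.609, 0.227] pointing down, gripper open.
Joint ranges: [-3.07, 3.07], [-1.43, 2.12], [-1.02, 1.25], [-3.03, 1.67], [-3.05, -0], [-3.03, 3.03]. Speed limits (rad/s): [2.39, 2.39, 3.01, 3.14, 3.14, 3.14].

### API

Orientations are given as [roll, pitch, yaw] about the fixed x, y, z axes, in that order (R = Rz(yaw) Ry(pitch) Rx(roll)).
In Python, from station import arm, cams gives the robot as it stands.
- The arm moves only by the shell command python3 -m handwheel 'ROWS' [FORCE]. ROWS is JSON, a list that holds one entry, the list of rows, each a list of 7 numbers: the shift along the tool's x, y, z normalised to -1 to 1, where 1 is 0.08 m, then the turn, a rotation vector about the tool's x, y, z normalised to -1 to 1, where 1 is 0.5 rad, then the closure in counts, from 0 (fully open) to 255 (shut). In form: [[[x, y, z, wx, wy, wz, hand], ...]]. A call has 1 to 5 rows; each row is the pose to reach, as a shift and turn from the pose commanded when the call began, along the tool's axes at that moment; what a row does not reach only later rows make up. A row lasts 1/8 s, in which the tool goes at most 62.5 mm and 10.7 degrees, less where a joint would pass 70% of its speed; a pose out of reach is approached as far as the arm can. A call with a number of a shift or a turn outside -1 to 1 is refused whole. A call with a gripper value outside its range is refused whole. The fingers move at their own pace and stop on an object; FORCE is the grip in N (left out, the last holds). Time passes only in rows, so rows that repeat a pose let the fingers close. It gives the time, the measured TCP pose, the force, the opening and the grip force at its end, in the units of the state.
- arm.get_state(): the state, without advancing time (a new reading comes with each control period).
- cams.grab_frame(name): name is "scene" or "side" or "wrist"; returns the picture (420x560x3 uint8, blue, green, red); there is no depth.
- cams.camera_info(name): a dict with "camera_matrix" (3x3 intrinsics, pixels), "dist_coeffs" ([k1, k2, p1, p2, k3] as OpenCV has them; the pictures are not rectified), "R" (3x3) and "t" (3): a world point X has camera coordinates R X + t; the wrist camera has in their place "hand_eye" (4x4, takes a point from camera to tool coordinates, whose origin is the TCP and whose axes are the flange's). Camera axes: x right, y down, z forward; pixel columns grow to the right and rows downward; lengths in m; the calibration is good to about 2 mm. A picture is of the moment at which its call begins: read the wrist's pose just before it. camera_info takes no time and is no camera call.
- arm.job_done(): hands the job in; it is judged then, once.
The state is a dict: "t": time; "q": joint angles; "qd": joint speeds; "joint_efforts": joint torques, N m; "eef_pos": TCP position; "ee_rot": TCP orientation; "force": force on the tool from outside, world axes, zero at the start; "moment": the same for the moment, N m; "width": finger opening in m; "gripper_force": force on a finger pad.
Only numpy, scipy, OpenCV 4.12 (cv2) and the standard library are available. Lean on these libraries where they do the work, as an engineer would, in place of code of your own. Each camera call takes 0.05 s, during which the arm holds its last target. There are 200 camera calls.

## Working session

There is one attempt and no reset: what is moved stays moved. The work goes in short steps, Python scripts to look and compute and a shell command to move; the robot and the scene stay as the last step left them, time stands still between calls to the robot, and variables do not carry over. Pictures are saved under pics/ and viewed, at most 10 in all, crops included, and the job is handed in when it is done.

```bash
mkdir -p pics; ls; python3 - <<'E'
from station import arm,cams
import cv2,numpy as np
s=arm.get_state();print({k:np.round(s[k],3) for k in s})
a=cams.grab_frame("scene");b=cams.grab_frame("side")
cv2.imwrite("pics/scene0.png",a);cv2.imwrite("pics/side0.png",b)
for n in("scene","side","wrist"):
    print(n,{k:np.round(v,4).tolist() for k,v in cams.camera_info(n).items() if not isinstance(v,str)})
E
```

```text
pics
{'t': np.float64(0.0), 'q': array([ 1.414,  0.359,  0.011, -0.   , -1.224, -0.288]), 'qd': array([ 0.   , -0.   ,  0.   , -0.002,  0.001, -0.002]), 'joint_efforts': array([-0.0000e+00, -5.8272e+01,  2.9305e+01,  6.9970e+00,  7.0000e-03,
       -0.0000e+00]), 'eef_pos': array([0.29 , 0.609, 0.226]), 'ee_rot': array([ 3.14 , -0.   , -0.445]), 'force': array([ 0.844,  0.363, -0.629]), 'moment': array([0.003, 0.014, 0.002]), 'gripper_force': np.float64(0.0), 'width': np.float64(0.088)}
scene {'camera_matrix': [[523.187, 0.0, 284.7799], [0.0, 523.187, 210.108], [0.0, 0.0, 1.0]], 'dist_coeffs': [-0.057, 0.0, 0.0, 0.0, 0.0], 'R': [[0.8293, -0.5586, 0.0186], [-0.3852, -0.5954, -0.7051], [0.4049, 0.5776, -0.7089]], 't': [-0.4006, 0.2399, 1.7315]}
side {'camera_matrix': [[513.3217, 0.0, 280.2608], [0.0, 513.3217, 208.5703], [0.0, 0.0, 1.0]], 'dist_coeffs': [-0.1721, 0.0, 0.0, 0.0, 0.0], 'R': [[-0.8766, -0.4811, 0.008], [-0.4269, 0.77, -0.4743], [0.2221, -0.4192, -0.8803]], 't': [0.4084, 0.2703, 1.5996]}
wrist {'camera_matrix': [[340.6147, 0.0, 279.9065], [0.0, 340.6147, 212.9031], [0.0, 0.0, 1.0]], 'dist_coeffs': [-0.0257, 0.0, 0.0, 0.0, 0.0], 'hand_eye': [[-0.0002, -0.9626, -0.2708, 0.0728], [1.0, -0.0003, 0.0001, -0.0003], [-0.0002, -0.2708, 0.9626, -0.1587], [0.0, 0.0, 0.0, 1.0]]}
```

View pics/scene0.png

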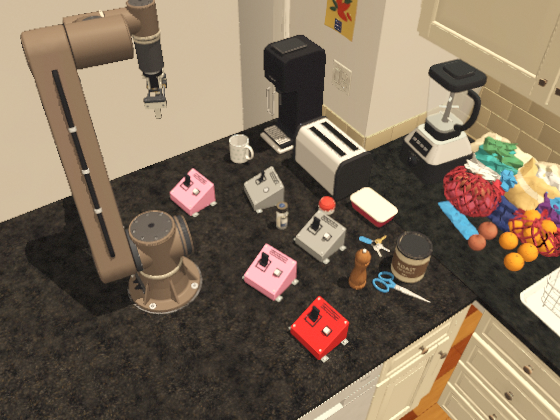

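View pics/side0.png

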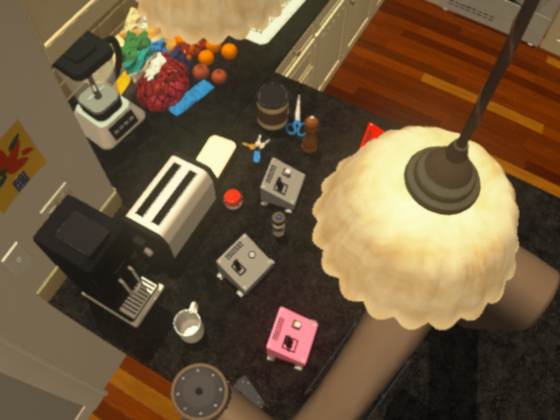

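The grey boxes are at scene (265,188) and (321,235), or side (245,265) and (283,184). I'll zoom in on both to tell them apart.

```bash
python3 - <<'E'
import cv2,numpy as np
a=cv2.imread("pics/scene0.png");b=cv2.imread("pics/side0.png")
f=lambda i,x,y,w,h,k:cv2.resize(i[y:y+h,x:x+w],None,fx=k,fy=k,interpolation=cv2.INTER_CUBIC)
o=np.vstack([np.hstack([f(a,240,160,60,50,6.6666),f(a,290,205,60,50,6.6666)])[:300,:800],np.hstack([f(b,215,230,60,50,6.6666),f(b,253,154,60,50,6.6666)])[:300,:800]])
print(o.shape)
cv2.imwrite("pics/z1.png",o)
E
```

```text
(600, 800, 3)
```

View pics/z1.png

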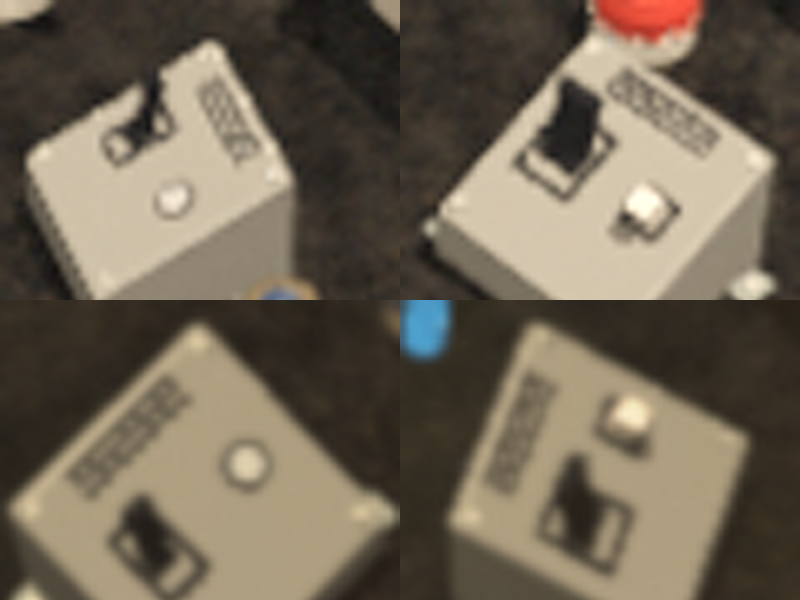

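Top-right and bottom-right show the safety_switch, with the square button and wide lever. Its button top is at scene ≈(326.8,235) and side ≈(287.8,170.8). Next I'll triangulate.

```bash
cat > h.py <<'E'
from station import arm,cams
import cv2,numpy as np
from scipy.spatial.transform import Rotation as Ro
def pose():
    s=arm.get_state();T=np.eye(4);T[:3,:3]=Ro.from_euler('xyz',s['ee_rot']).as_matrix();T[:3,3]=s['eef_pos'];return T
def ray(info,px,T=None):
    p=cv2.undistortPoints(np.array([[px]],float),np.array(info['camera_matrix']),np.array(info['dist_coeffs']))[0,0]
    d=np.array([p[0],p[1],1.])
    if T is None: R=np.array(info['R']);return -R.T@np.array(info['t']),R.T@d/np.linalg.norm(d)
    M=T@np.array(info['hand_eye']);return M[:3,3],M[:3,:3]@d/np.linalg.norm(d)
def tri(rays):
    A=sum(np.eye(3)-np.outer(d,d) for o,d in rays);b=sum((np.eye(3)-np.outer(d,d))@o for o,d in rays)
    p=np.linalg.solve(A,b);return p,max(np.linalg.norm(np.cross(p-o,d)) for o,d in rays)
def onz(r,z): o,d=r;return o+d*(z-o[2])/d[2]
E
python3 - <<'E'
from h import *
sc=lambda x,y:ray(cams.camera_info("scene"),(290+(x-400)/6.6667,205+y/6.6667))
sd=lambda x,y:ray(cams.camera_info("side"),(253+(x-400)/6.6667,154+(y-300)/6.6667))
P={}
for n,a,b in[("backL",(592,38),(450,520)),("backR",(776,160),(535,320)),("btn",(645,197),(632,412)),("tip",(580,88),(577,462))]:
    P[n],e=tri([sc(*a),sd(*b)]);print(n,P[n].round(4),round(e,4))
l=P["backL"]-P["backR"];print("yaw of box y minus 90:",np.degrees(np.arctan2(-l[0],l[1])),np.linalg.norm(l))
for n,x,y in(("shaker top",363,250),("jar top",283,207)): print(n,onz(ray(cams.camera_info("scene"),(x,y)),.17 if 'sh' in n else .105).round(3))
E
```

```text
backL [ 0.5798 -0.0715  0.0811] 0.0002
backR [ 0.6032 -0.1961  0.0823] 0.0023
btn [ 0.5351 -0.1749  0.0754] 0.002
tip [ 0.5346 -0.1175  0.1073] 0.0008
yaw of box y minus 90: 10.623784688145763 0.12676889317299836
shaker top [ 0.535 -0.353  0.17 ]
jar top [ 0.469 -0.006  0.105]
```

```bash
python3 -m handwheel '[[[0.5,0.5,0,0,0,0,255],[1,1,-0.3,0,0,0,255],[1,1,-0.3,0,0,0,255]]]' && python3 -m handwheel '[[[0.5,0.5,0,0,0,0.4,255],[1,1,0,0,0,0.75,255],[1,1,0,0,0,0.94,255],[1,1,0,0,0,0.94,255]]]'
```

```text
t: 0.48
eef_pos: [0.3296, 0.5005, 0.253]
ee_rot: [-3.138, 0.0, -0.447]
force: [-0.0, 0.8, 0.8]
width: 0.0632
gripper_force: 0.0
t: 0.98
eef_pos: [0.3661, 0.396, 0.2503]
ee_rot: [3.141, 0.0, -0.915]
force: [-0.8, 0.0, -0.6]
width: 0.0233
gripper_force: 0.0
```

```bash
for i in 1; do python3 -m handwheel '[[[0.5,0.2,0,0,0,0.4,255],[1,0.5,0,0,0,0.75,255],[1,0.5,0,0,0,0.94,255],[1,0.5,0,0,0,0.94,255]]]' ; python3 -m handwheel '[[[0.6,0,0,0,0,0,255],[1,-0.2,0,0,0,0,255]]]'; python3 -m handwheel '[[[0.6,0,0,0,0,0,255],[1,-0.2,0,0,0,0,255]]]';python3 -m handwheel '[[[0.6,0,0,0,0,0,255],[1,-0.2,0,0,0,0,255],[1,-0.2,0,0,0,0,255]]]' ; done
```

```text
t: 1.48
eef_pos: [0.3831, 0.3088, 0.2504]
ee_rot: [3.141, -0.0, -1.382]
force: [0.7, -0.7, -0.6]
width: 0.0007
gripper_force: 0.0
t: 1.72
eef_pos: [0.4133, 0.2325, 0.2504]
ee_rot: [3.141, -0.0, -1.378]
force: [0.1, -0.0, 2.0]
width: 0.0004
gripper_force: 0.0
t: 1.98
eef_pos: [0.4442, 0.1564, 0.2505]
ee_rot: [3.141, 0.0, -1.379]
force: [0.5, 0.5, -0.3]
width: 0.0009
gripper_force: 0.0
t: 2.35
eef_pos: [0.4758, 0.0806, 0.25]
ee_rot: [3.141, -0.001, -1.383]
force: [0.1, 0.3, 0.2]
width: 0.0003
gripper_force: 0.0
```

```bash
python3 -m handwheel '[[[0.6,0,0,0,0,0,255],[1,-0.1,0,0,0,0,255]]]' ; python3 -m handwheel '[[[0.6,0,0,0,0,0,255],[1,-0.1,0,0,0,0,255]]]'; python3 -m handwheel '[[[0.6,0,0,0,0,0,255],[0.9,0,0.3,0,0,0,255],[0.9,0,0.3,0,0,0,255],[0.9,0,0.3,0,0,0,255]]]'; python3 - <<'E'
from h import *
np.save("T1.npy",pose());im=cams.grab_frame("wrist");cv2.imwrite("pics/w1.png",im)
E
```

```text
t: 2.6
eef_pos: [0.4976, 0.0043, 0.2504]
ee_rot: [3.141, 0.0, -1.38]
force: [-0.1, 0.6, 0.2]
width: 0.0004
gripper_force: 0.0
t: 2.85
eef_pos: [0.5205, -0.0733, 0.2503]
ee_rot: [3.141, 0.0, -1.381]
force: [1.3, 0.4, -0.2]
width: 0.0003
gripper_force: 0.0
t: 3.35
eef_pos: [0.5338, -0.1428, 0.2266]
ee_rot: [3.141, -0.0, -1.382]
force: [0.0, 0.4, -0.7]
width: 0.0
gripper_force: 0.0
```

View pics/w1.png

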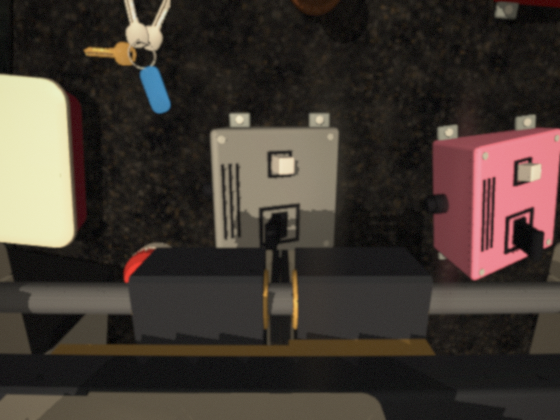

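The box is square to the view. Its right edge runs from (211,130) to (336,128), the button is at about (283,165), and the lever is partly hidden by the gripper at (278,230). I'll zoom in on this.

```bash
python3 - <<'E'
import cv2
i=cv2.imread("pics/w1.png")[115:250,200:350]
cv2.imwrite("pics/w1z.png",cv2.resize(cv2.convertScaleAbs(i,alpha=1.4,beta=10),None,fx=4.4,fy=4.4,interpolation=cv2.INTER_CUBIC))
E
```

```text
(no output)
```

View pics/w1z.png

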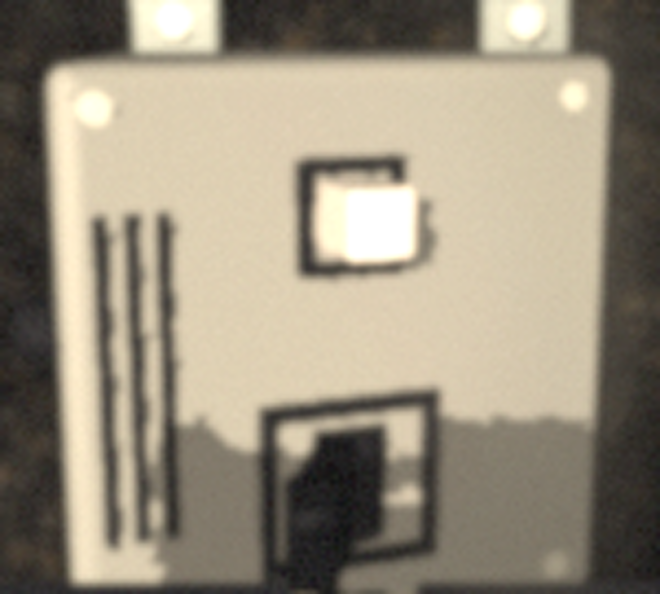

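```bash
python3 - <<'E'
from h import *
T=np.load("T1.npy");I=cams.camera_info("wrist")
w=lambda x,y:ray(I,(200+(x+.5)/4.4-.5,115+(y+.5)/4.4-.5),T)
br=onz(w(48,60),.089);fr=onz(w(609,58),.035);print("edge",br.round(4),fr.round(4),np.linalg.norm((br-fr)[:2]))
yaw=np.arctan2(*(br-fr)[[1,0]]);print("yaw edge",np.degrees(yaw))
sb=onz(w(94,108),.0875);sf=onz(w(574,96),.04);print("screws",np.degrees(np.arctan2(*(sb-sf)[[1,0]])))
yaw=np.radians(10.8)
bx=np.array([np.cos(yaw),np.sin(yaw),0]);by=np.array([-bx[1],bx[0],0]);n=np.cos(.4363)*np.array([0,0,1])-np.sin(.4363)*bx
seat=onz(w(352,216),.063);print("seat",seat.round(4),"centre",(seat+.032*by)[:2].round(4))
print("centre by edge",((br+fr)/2+.065*by)[:2].round(4))
S=cams.camera_info("scene");D=cams.camera_info("side")
t,e=tri([w(381,224),ray(S,(326.8,234.6)),ray(D,(287.8,170.8))]);print("top3",t.round(4),e)
for h in(.014,.017,.020,.023,.026):
    p=seat+n*h
    d=lambda r:round(1e3*np.linalg.norm(np.cross(p-r[0],r[1])),1)
    print(h,p.round(4),d(w(381,224)),d(ray(S,(326.8,234.6))),d(ray(D,(287.8,170.8))))
print(pose()[:3].round(4))
E
```

```text
edge [ 0.6034 -0.1946  0.089 ] [ 0.4884 -0.2153  0.035 ] 0.11691775868410352
yaw edge 10.199875879119112
screws 10.651291105954938
seat [ 0.5397 -0.1726  0.063 ] centre [ 0.5338 -0.1412]
centre by edge [ 0.5337 -0.1411]
top3 [ 0.5346 -0.1746  0.0758] 0.002504935686353341
0.014 [ 0.5339 -0.1737  0.0757] 0.1 3.5 0.9
0.017 [ 0.5327 -0.174   0.0784] 1.3 4.2 1.5
0.02 [ 0.5314 -0.1742  0.0811] 2.7 5.2 3.1
0.023 [ 0.5302 -0.1745  0.0838] 4.0 6.3 4.7
0.026 [ 0.529  -0.1747  0.0866] 5.4 7.5 6.4
[[ 1.874e-01 -9.823e-01  5.000e-04  5.339e-01]
 [-9.823e-01 -1.874e-01 -1.000e-04 -1.427e-01]
 [ 2.000e-04 -5.000e-04 -1.000e+00  2.270e-01]]
```

```bash
python3 -m handwheel '[[[0.3,0.3,0.1,0.3,0,0,255],[0.38,0.31,0.3,0.65,0,0,255],[0.38,0.31,0.6,0.873,0,0,255],[0.38,0.31,0.9,0.873,0,0,255],[0.38,0.31,0.9,0.873,0,0,255]]]'; python3 - <<'E'
from h import *
T=pose();top=np.array([.5339,-.1737,.0757])
print(T.round(4),"to top, tool mm",(T[:3,:3].T@(top-T[:3,3])*1e3).round(1),"tool y vs slope")
print(np.degrees(np.arcsin(T[2,1])))
E
```

```text
t: 4.03
eef_pos: [0.5141, -0.1774, 0.1542]
ee_rot: [-2.706, 0.0, -1.383]
force: [0.5, 0.1, 0.5]
width: 0.0006
gripper_force: 0.0
[[ 1.865e-01 -8.908e-01  4.143e-01  5.141e-01]
 [-9.825e-01 -1.689e-01  7.900e-02 -1.774e-01]
 [-4.000e-04 -4.217e-01 -9.067e-01  1.542e-01]
 [ 0.000e+00  0.000e+00  0.000e+00  1.000e+00]] to top, tool mm [ 0.1 14.9 79.7] tool y vs slope
-24.94499111373569
```

```bash
python3 -m handwheel '[[[0,0.186,0.3,0,0,0,255],[0,0.186,0.6,0,0,0,255],[0,0.186,0.8,0,0,0,255],[0,0.186,0.8,0,0,0,255],[0,0.186,0.8,0,0,0,255]]]'; python3 -m handwheel '[[[0,0,0.05,0,0,0,255],[0,0,0.1,0,0,0,255],[0,0,0.1,0,0,0,255]]]'; python3 - <<'E'
from h import *
T=pose();top=np.array([.5339,-.1737,.0757])
print("to top, tool mm",(T[:3,:3].T@(top-T[:3,3])*1e3).round(1),arm.get_state()['force'].round(2))
np.save("T2.npy",T)
w=cams.grab_frame("wrist");d=cams.grab_frame("side");s=cams.grab_frame("scene");cv2.imwrite("pics/side_pre.png",d);cv2.imwrite("pics/scene_pre.png",s)
f=lambda i,x,y,ww,hh,k:cv2.resize(i[y:y+hh,x:x+ww],None,fx=k,fy=k,interpolation=cv2.INTER_CUBIC)
cv2.imwrite("pics/c2.png",np.hstack([f(w,200,110,160,200,2.5),f(d,245,145,80,100,5)]))
E
```

```text
t: 4.65
eef_pos: [0.5285, -0.1756, 0.0911]
ee_rot: [-2.704, -0.0, -1.384]
force: [-0.0, -0.3, 0.3]
width: 0.0003
gripper_force: 0.0
t: 5.03
eef_pos: [0.5312, -0.1752, 0.0829]
ee_rot: [-2.705, 0.0, -1.385]
force: [-0.5, -0.1, -0.8]
width: 0.0006
gripper_force: 0.0
to top, tool mm [-0.9  0.3  7.7] [-0.52 -0.15 -0.85]
```

View pics/c2.png

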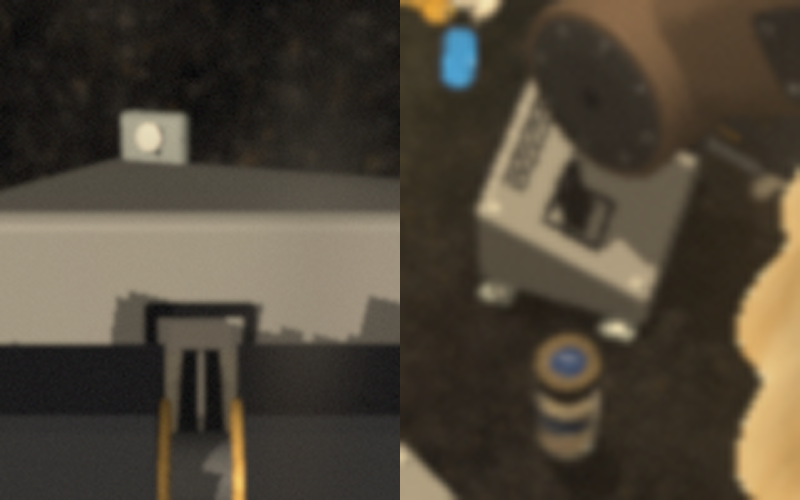

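The side view shows the lever still up at about (280,183), clear of the arm. The wrist view shows the fingers centred on the button. Now I'll press in small steps.

```bash
cat > chk.py <<'E'
from h import *
T=pose();F=np.mean([arm.get_state()['force']],0)
d=cams.grab_frame("side");p=cv2.imread("pics/side_pre.png")
q=np.abs(d[172:198,270:292].astype(int)-p[172:198,270:292]).mean()
F2=arm.get_state()['force'];top=np.array([.5339,-.1737,.0757])
print("to top mm",(T[:3,:3].T@(top-T[:3,3])*1e3).round(1),"F tool",(T[:3,:3].T@F).round(1),(T[:3,:3].T@F2).round(1),"diff",q.round(2))
E
python3 chk.py
m(){ python3 chk.py; }
python3 -m handwheel '[[[0,0,0.03,0,0,0,255],[0,0,0.06,0,0,0,255],[0,0,0.06,0,0,0,255]]]'>/dev/null; m
python3 -m handwheel '[[[0,0,0.02,0,0,0,255],[0,0,0.02,0,0,0,255]]]'>/dev/null; m
python3 -m handwheel '[[[0,0,0.02,0,0,0,255],[0,0,0.02,0,0,0,255]]]'>/dev/null; m
```

```text
to top mm [-1.   0.5  7.9] F tool [ 0.3 -0.  -0. ] [-0.5 -0.7 -0.1] diff 0.59
to top mm [-0.9  0.5  2.9] F tool [ 0.5 -0.7 -0.6] [-0.4 -0.1  0.2] diff 3.39
to top mm [-0.9  0.5  1.5] F tool [-0.8 -0.5 -2.6] [-0.7 -0.2 -3.6] diff 4.28
to top mm [-0.9  0.5 -0.2] F tool [-0.1  0.3 -4.2] [-0.2 -0.1 -4. ] diff 5.78
```

```bash
cat >> chk.py <<'E'
g=cv2.cvtColor(d,cv2.COLOR_BGR2GRAY)[168:205,262:300];ys,xs=np.nonzero(g<50);print("   dark",len(xs),(xs.mean()+262).round(2),(ys.mean()+168).round(2))
try:
    l=cv2.imread("pics/last.png");print("   step diff",np.abs(d[172:198,270:292].astype(int)-l[172:198,270:292]).mean().round(2))
except Exception: pass
cv2.imwrite("pics/last.png",d)
E
m(){ python3 chk.py; }
m
python3 -m handwheel '[[[0,0,0.01,0,0,0,255],[0,0,0.01,0,0,0,255]]]'>/dev/null; m
python3 -m handwheel '[[[0,0,0.01,0,0,0,255],[0,0,0.01,0,0,0,255]]]'>/dev/null; m
```

```text
to top mm [-0.9  0.5 -0.1] F tool [-0.2 -0.1 -4. ] [-0.2  1.  -3.7] diff 5.78
   dark 252 282.34 178.06
to top mm [-0.9  0.5 -1. ] F tool [ 0.2 -0.  -4.7] [-0.9  0.5 -5.2] diff 6.15
   dark 263 282.79 177.86
   step diff 1.08
to top mm [-0.9  0.5 -1.8] F tool [ 0.1  0.3 -5.8] [-1.1  0.6 -5.4] diff 12.9
   dark 264 283.39 178.66
   step diff 9.68[ WARN:0@0.508] global loadsave.cpp:275 findDecoder imread_('pics/last.png'): can't open/read file: check file path/integrity
```

```bash
python3 -m handwheel '[[[0,0,0,0,0,0,255],[0,0,0,0,0,0,255]]]'; python3 chk.py; python3 - <<'E'
import cv2,numpy as np
f=lambda n:cv2.resize(cv2.imread(n)[155:225,250:320],None,fx=5.7,fy=5.7,interpolation=cv2.INTER_CUBIC)
cv2.imwrite("pics/c3.png",np.hstack([f("pics/side_pre.png"),f("pics/last.png")]))
E
```

```text
t: 7.15
eef_pos: [0.5352, -0.1744, 0.0744]
ee_rot: [-2.705, -0.0, -1.385]
force: [-1.9, 0.7, 4.5]
width: 0.0003
gripper_force: 2.8
to top mm [-0.9  0.5 -1.7] F tool [-1.1 -0.3 -4.8] [-1.8  0.8 -5.8] diff 12.92
   dark 262 283.39 178.56
   step diff 0.57
```

View pics/c3.png

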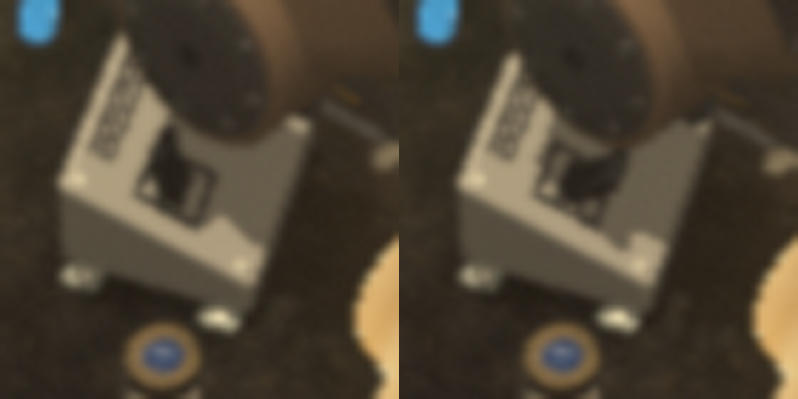

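Compared with the picture before the press, the lever has swung from back-leaning to the front: side px about (288,184). It has dropped, so I'll let go of the button and move in front of the lever.

```bash
python3 -m handwheel '[[[0,0,-0.1,0,0,0,255],[0,0,-0.5,0,0,0,255],[0,0,-0.9,0,0,0,255],[0,0,-0.9,0,0,0,255]]]';  python3 -m handwheel '[[[-0.4,0.3,0,0,0,0,255],[-0.74,0.56,0,0,0,0,255],[-0.74,0.56,0,0,0,0,255],[-0.74,0.56,0,0,0,0,255]]]'; cat > lv.py <<'E'
from h import *
T=pose();yaw=np.radians(10.6);bx=np.array([np.cos(yaw),np.sin(yaw),0]);by=np.array([-bx[1],bx[0],0]);z=np.array([0,0,1.])
c,s_=np.cos(.4363),np.sin(.4363);us=c*bx+s_*z;n=c*z-s_*bx;O=np.array([.5338,-.1412,.063])
r=T[:3,3]-O;print("TCP u,y,n mm",(1e3*np.array([r@us,r@by,r@n])).round(1),"F u,y,n",[round(float(arm.get_state()['force']@v),1) for v in(us,by,n)])
E
python3 lv.py
python3 - <<'E'
from h import *
d=cams.grab_frame("side");s=cams.grab_frame("scene")
f=lambda i,x,y,k:cv2.resize(i[y:y+80,x:x+80],None,fx=k,fy=k,interpolation=cv2.INTER_CUBIC)
cv2.imwrite("pics/c4.png",np.hstack([f(d,245,145,5),f(s,280,190,5)]))
E
```

```text
t: 7.7
eef_pos: [0.5056, -0.1803, 0.1422]
ee_rot: [-2.701, -0.001, -1.385]
force: [-0.2, 0.9, -0.5]
width: 0.0002
gripper_force: 0.0
t: 8.2
eef_pos: [0.455, -0.1291, 0.1207]
ee_rot: [-2.705, -0.0, -1.384]
force: [-0.1, 0.1, 0.1]
width: -0.0003
gripper_force: 0.0
TCP u,y,n mm [-43.8  26.4  84.1] F u,y,n [0.0, 0.2, 0.1]
```

View pics/c4.png

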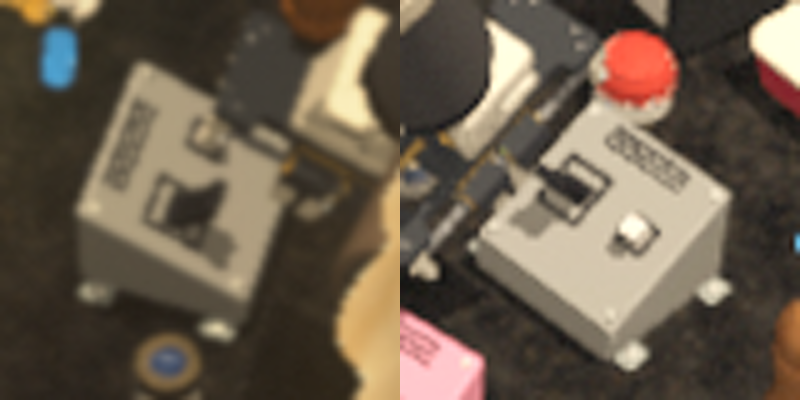

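The lever is down at scene ≈(313,227) and the button is out again. The fingers are in front of and above the lever. I'll lower them, then push up the slope.

```bash
python3 -m handwheel '[[[-0.02,0,0.3,0,0,0,255],[-0.02,0,0.6,0,0,0,255],[-0.02,0,0.69,0,0,0,255],[-0.02,0,0.69,0,0,0,255]]]'>/dev/null; python3 lv.py; for i in 1; do
python3 -m handwheel '[[[0,-0.06,0,0,0,0,255],[0,-0.06,0,0,0,0,255]]]'>/dev/null; python3 lv.py
python3 -m handwheel '[[[0,-0.06,0,0,0,0,255],[0,-0.06,0,0,0,0,255]]]'>/dev/null; python3 lv.py
python3 -m handwheel '[[[0,-0.06,0,0,0,0,255],[0,-0.06,0,0,0,0,255]]]'>/dev/null; python3 lv.py; done
```

```text
TCP u,y,n mm [-44.5  27.5  28.7] F u,y,n [-0.5, -1.2, 0.4]
TCP u,y,n mm [-38.4  27.8  29.8] F u,y,n [-0.9, -0.5, -0.1]
TCP u,y,n mm [-33.9  27.9  29.4] F u,y,n [0.5, -0.9, -0.3]
TCP u,y,n mm [-30.1  28.   29. ] F u,y,n [-0.3, -0.6, -0.6]
```

```bash
for i in 1; do
python3 -m handwheel '[[[0,-0.05,0,0,0,0,255],[0,-0.05,0,0,0,0,255]]]'>/dev/null; python3 lv.py
python3 -m handwheel '[[[0,-0.05,0,0,0,0,255],[0,-0.05,0,0,0,0,255]]]'>/dev/null; python3 lv.py
python3 -m handwheel '[[[0,-0.05,0,0,0,0,255],[0,-0.05,0,0,0,0,255]]]'>/dev/null; python3 lv.py;
python3 - <<'E'
from h import *
d=cams.grab_frame("side");s=cams.grab_frame("scene")
f=lambda i,x,y,k:cv2.resize(i[y:y+80,x:x+80],None,fx=k,fy=k,interpolation=cv2.INTER_CUBIC)
cv2.imwrite("pics/c5.png",np.hstack([f(d,245,145,5),f(s,280,190,5)]))
E
done
```

```text
TCP u,y,n mm [-25.8  27.9  29. ] F u,y,n [-1.0, -0.5, 0.9]
TCP u,y,n mm [-21.5  27.9  29.1] F u,y,n [-2.0, -0.4, 0.9]
TCP u,y,n mm [-18.   27.9  29. ] F u,y,n [-1.6, 0.1, 3.1]
```

View pics/c5.png

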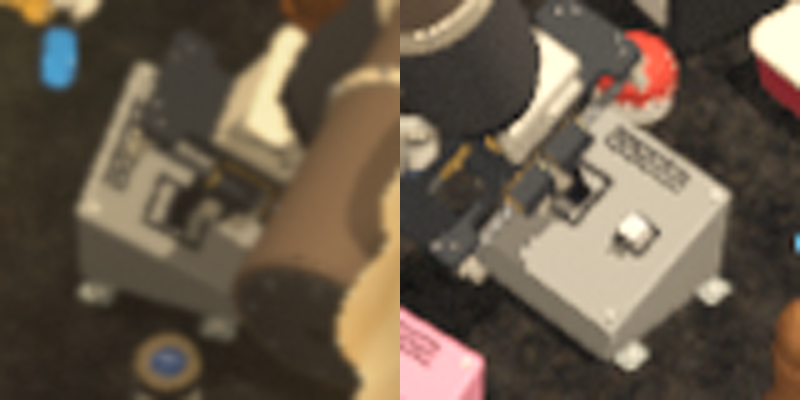

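The fingers touch the lever from the front. The force is small, so I'll continue.

```bash
for i in 1; do
python3 -m handwheel '[[[0,-0.04,0,0,0,0,255],[0,-0.04,0,0,0,0,255]]]'>/dev/null; python3 lv.py
python3 -m handwheel '[[[0,-0.04,0,0,0,0,255],[0,-0.04,0,0,0,0,255]]]'>/dev/null; python3 lv.py
python3 -m handwheel '[[[0,-0.04,0,0,0,0,255],[0,-0.04,0,0,0,0,255]]]'>/dev/null; python3 lv.py;
python3 -m handwheel '[[[0,-0.04,0,0,0,0,255],[0,-0.04,0,0,0,0,255]]]'>/dev/null; python3 lv.py;
done
```

```text
TCP u,y,n mm [-14.9  27.9  29. ] F u,y,n [-3.6, 1.4, 3.5]
TCP u,y,n mm [-11.8  28.   28.9] F u,y,n [-3.6, 0.4, 0.7]
TCP u,y,n mm [-8.7 28.  28.8] F u,y,n [-4.3, -0.9, -3.8]
TCP u,y,n mm [-4.6 27.9 29.1] F u,y,n [-4.0, -0.0, -2.6]
```

```bash
for i in 1; do
python3 -m handwheel '[[[0,-0.03,0,0,0,0,255],[0,-0.03,0,0,0,0,255]]]'>/dev/null; python3 lv.py
python3 -m handwheel '[[[0,-0.03,0,0,0,0,255],[0,-0.03,0,0,0,0,255]]]'>/dev/null; python3 lv.py
python3 -m handwheel '[[[0,-0.03,0,0,0,0,255],[0,-0.03,0,0,0,0,255]]]'>/dev/null; python3 lv.py;
python3 -m handwheel '[[[0,-0.03,0,0,0,0,255],[0,-0.03,0,0,0,0,255]]]'>/dev/null; python3 lv.py;
done
```

```text
TCP u,y,n mm [-2.3 27.9 29.1] F u,y,n [-4.1, -0.5, -1.9]
TCP u,y,n mm [ 0.6 27.8 29.2] F u,y,n [-2.5, 0.1, -1.9]
TCP u,y,n mm [ 3.4 27.8 29.3] F u,y,n [-1.6, -0.3, 1.1]
TCP u,y,n mm [ 4.7 27.9 29.1] F u,y,n [-3.0, -0.3, -0.1]
```

```bash
for i in 1; do
python3 -m handwheel '[[[0,-0.015,0,0,0,0,255],[0,-0.015,0,0,0,0,255]]]'>/dev/null; python3 lv.py
python3 -m handwheel '[[[0,-0.015,0,0,0,0,255],[0,-0.015,0,0,0,0,255]]]'>/dev/null; python3 lv.py
python3 -m handwheel '[[[0,-0.015,0,0,0,0,255],[0,-0.015,0,0,0,0,255]]]'>/dev/null; python3 lv.py;
python3 -m handwheel '[[[0,-0.015,0,0,0,0,255],[0,-0.015,0,0,0,0,255]]]'>/dev/null; python3 lv.py;
done
```

```text
TCP u,y,n mm [ 5.6 27.9 29. ] F u,y,n [-2.4, -0.5, -1.3]
TCP u,y,n mm [ 7.1 27.9 29.1] F u,y,n [-2.6, -0.0, -0.2]
TCP u,y,n mm [ 8.4 27.9 29.1] F u,y,n [-2.0, 0.7, 0.4]
TCP u,y,n mm [ 9.6 27.9 29.1] F u,y,n [-3.2, 0.5, 0.4]
```

```bash
for i in 1; do
python3 -m handwheel '[[[0,-0.012,0,0,0,0,255],[0,-0.012,0,0,0,0,255]]]'>/dev/null; python3 lv.py
python3 -m handwheel '[[[0,-0.012,0,0,0,0,255],[0,-0.012,0,0,0,0,255]]]'>/dev/null; python3 lv.py
python3 -m handwheel '[[[0,-0.012,0,0,0,0,255],[0,-0.012,0,0,0,0,255]]]'>/dev/null; python3 lv.py;
python3 - <<'E'
from h import *
d=cams.grab_frame("side");s=cams.grab_frame("scene")
f=lambda i,x,y,k:cv2.resize(i[y:y+80,x:x+80],None,fx=k,fy=k,interpolation=cv2.INTER_CUBIC)
cv2.imwrite("pics/c6.png",np.hstack([f(d,245,145,5),f(s,280,190,5)]))
E
done
```

```text
TCP u,y,n mm [10.4 27.9 29.1] F u,y,n [-2.3, 0.8, 1.1]
TCP u,y,n mm [11.3 27.9 29.1] F u,y,n [-1.9, 0.1, -0.5]
TCP u,y,n mm [12.  27.9 29.1] F u,y,n [-2.4, 0.4, 0.9]
```

View pics/c6.png

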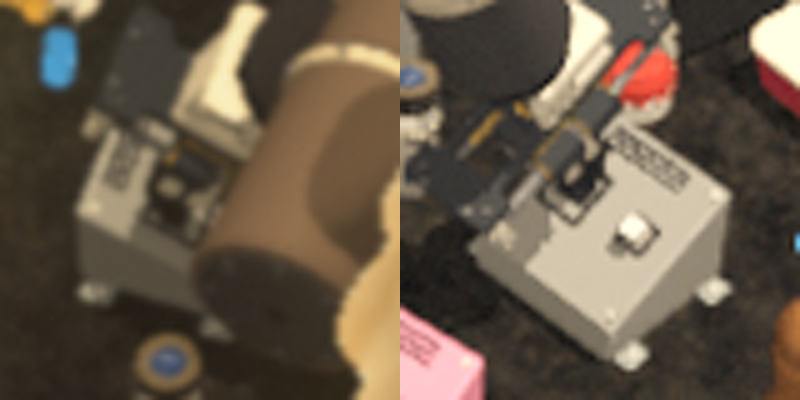

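The lever follows the fingers, standing behind them near scene (317,225). No latch bump has shown yet, so I'll keep stepping.

```bash
for i in 1; do
python3 -m handwheel '[[[0,-0.012,0,0,0,0,255],[0,-0.012,0,0,0,0,255]]]'>/dev/null; python3 lv.py
python3 -m handwheel '[[[0,-0.012,0,0,0,0,255],[0,-0.012,0,0,0,0,255]]]'>/dev/null; python3 lv.py
python3 -m handwheel '[[[0,-0.012,0,0,0,0,255],[0,-0.012,0,0,0,0,255]]]'>/dev/null; python3 lv.py;
done
```

```text
TCP u,y,n mm [12.2 27.9 29. ] F u,y,n [-3.9, -0.4, 2.2]
TCP u,y,n mm [12.3 28.  28.9] F u,y,n [-6.0, -0.7, 2.8]
TCP u,y,n mm [12.4 28.  28.9] F u,y,n [-7.6, -0.3, 4.0]
```

```bash
for i in 1; do
python3 -m handwheel '[[[0,0.04,0,0,0,0,255],[0,0.04,0,0,0,0,255]]]'>/dev/null; python3 lv.py
python3 -m handwheel '[[[0,0.04,0,0,0,0,255],[0,0.04,0,0,0,0,255]]]'>/dev/null; python3 lv.py
python3 -m handwheel '[[[0,0.04,0,0,0,0,255],[0,0.04,0,0,0,0,255]]]'>/dev/null; python3 lv.py
python3 -m handwheel '[[[0,0.04,0,0,0,0,255],[0,0.04,0,0,0,0,255],[0,0.04,0,0,0,0,255]]]'>/dev/null; python3 lv.py
done
```

```text
TCP u,y,n mm [12.2 27.9 29.1] F u,y,n [-2.7, -0.3, 0.4]
TCP u,y,n mm [ 9.5 27.9 29.3] F u,y,n [0.3, 0.3, 3.4]
TCP u,y,n mm [ 4.8 28.  29. ] F u,y,n [-1.2, 0.1, 1.2]
TCP u,y,n mm [ 2.5 27.9 29.1] F u,y,n [1.0, -0.6, 0.3]
```

```bash
python3 -m handwheel '[[[0,0.2,0,0,0,0,255],[0,0.4,0,0,0,0,255],[0,0.4,-0.4,0,0,0,255],[0,0.4,-0.9,0,0,0,255],[0,0.4,-0.9,0,0,0,255]]]'; python3 lv.py
python3 -m handwheel '[[[0,0,-0.5,0,0,0,255],[0,0.5,-1,0,0,0,255],[0,0.5,-1,0,0,0,255],[0,0.5,-1,0,0,0,255]]]'; python3 - <<'E'
from h import *
for n,p0,b in(("side","side0",(172,198,268,294)),("scene","scene0",(212,232,306,326))):
    im=cams.grab_frame(n);cv2.imwrite(f"pics/{n}_end.png",im);p=cv2.imread(f"pics/{p0}.png")
    A=im.astype(int);
    best=[(round(np.abs(A[b[0]:b[1],b[2]:b[3]]-p[b[0]:b[1],b[2]:b[3]]).mean(),1))]
    for q in(im,p):
        g=cv2.cvtColor(q,cv2.COLOR_BGR2GRAY)[b[0]:b[1],b[2]:b[3]]
        m=(g<60);ys,xs=np.nonzero(m);print(n,len(xs),xs.mean()+b[2],ys.mean()+b[0])
        print("\n".join("".join(" .:-=+*#%@"[9-min(9,v//22)] for v in r) for r in g))
    print(n,"diff",best)
E
```

```text
t: 16.75
eef_pos: [0.4598, -0.1269, 0.1443]
ee_rot: [-2.7, -0.0, -1.385]
force: [0.6, 1.2, -0.4]
width: 0.0007
gripper_force: 0.0
TCP u,y,n mm [-29.2  27.7 103.3] F u,y,n [0.6, 1.0, -0.7]
t: 17.25
eef_pos: [0.3909, -0.1396, 0.1971]
ee_rot: [-2.704, 0.0, -1.385]
force: [-0.2, 0.1, 0.7]
width: 0.0003
gripper_force: 0.0
side 48 279.2916666666667 185.04166666666666
-=====-::::::-==-:.   ::::
=+=+==-::::::-++==-:::--::
=++++=-::::::-=++++=++=-::
+++==-::::::::-=++***+=-::
+++==-::::----:--=+**+=-::
===+=-:::-+++-:::--=+==-::
++==-:::-=*#*=-::::----:::
+++-::::-+##*=-:::::::::::
+==-:::-=*##*=-:::::::::::
+==-:::-+####+-:::::::::::
==-::::-*##%%*+=-:::::::::
---:::-=*%%%%#*+=--:::::::
::::::-+##%%%%#**+=--:::::
:::::-=++#%%%%#*++++-:::::
:::::-++=*#%%%#+==++-:::::
:::::-+==+#%%%#+--++-:::::
::::-=+==+#%%#*=--+=-:::::
::::-=+++*#%%#+--==-::::::
:::::-=++*####+--+=-::::::
--::::--=+*##*=--+=-::::::
+=--::::--+***=-==-:::::::
*++=--::::-=+++++=-:::::::
***++=--:::--=+++=-:::::::
*****+==--:::--==-::::::::
*******+==-::::--:::::::::
*********+==-:::::::::::::
side 48 279.2916666666667 185.0416
[... 1001 characters left out ...]
.-#%%%%%*.    :
+:. .:+%%%%%%*:     
:.  -#%%%%%%%*=:.   
.  .=##%%%%%%-++:.  
  .=**%%%%%%#.-*-.  
 .--=*%%%%%%*:-=:.  
.-+.:=#%%%##+=+:.   
:++. ::+###*++-.    
.:+-:. :+#*++-.     
  :==:. :-=+:.      
scene 126 312.3412698412698 219.95238095238096
##########-.    ....
#########-.       ..
########=.       ...
#######+:.      .:-.
######=-=-:.   .:=+-
##%##*:-*#+:. .---==
##%%#-.-###*-:.-:-=-
#%##-. -#%###+::=-=-
###-. .=%%%###-.::-:
##-.  :*%%%%%#:.  :=
#+.  .=#%%%%%*.    :
+:. .:+%%%%%%*:.    
:.  -#%%%%%%%*=:.   
.  .=##%%%%%%-++:.  
  .=**%%%%%%#.-*-.  
 .--=#%%%%%%*:-=:.  
.-+.:=#%%%%%+=+:.   
:++. :-+###*=+-.    
.:+-.. :+#*++-.     
  :==:. :-=+:.      
scene diff [np.float64(1.2)]
```

The lever now looks the same as it did in the start images: up and latched, with the arm clear. Handing in.

```bash
python3 - <<'E'
from h import *
print(arm.job_done())
E
```

```text
the job is handed in; nothing more can be done
None
```

I pressed the safety switch's test button about 4.5 mm until its lever dropped, let go, and pushed the lever up until it latched; the end pictures match the start ones there, I handed in at about 17 s with the arm clear, and I sent the arm near nothing else but did not re-check the other box or items.

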